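# Clip a sample tube into its carrier and show it to the inspection camera

## Task

Press the longer of the two capped sample tubes down past the two sprung jaws of the metal clip carrier until it sits home in both forks with the jaws closed over it, while the carrier stands on the bench. Then pick the loaded carrier up by its block and show the tube to the inspection camera: jaws uppermost, the cap's end face on the lens axis 12 cm in front of the lens, the tube in line with the lens axis and its cap towards the lens. Finish still holding it there, steady; nothing is put down, and the camera and the other things on the bench are left alone.

Things in the scene. Friction and masses are not known exactly. Their poses are not given: they have to be found in the camera images.
- long_tube: Sample tube to load: straight, rigid, white plastic, 16 mm in diameter, 140 mm long overall, about 30 g, with a grey ribbed cap 20 mm in diameter over the last 18 mm at +x. Origin on the axis at mid-length; x along the axis towards the cap; y, z turn as it rolls. At the start it lies level in one lane of the rest, axis 34 mm above the bench, cap roughly away from the robot.
- cap_face (a point): Centre of the flat outer end face of the long tube's cap, 70 mm from the tube's origin along its +x.
- short_tube: The other sample tube, to be left alone: same look and 16 mm diameter but only 100 mm long (cap 20 mm in diameter, 14 mm long). Origin on its axis at mid-length, x towards its cap. It lies in the other lane of the tube rest; either tube may be in either lane.
- rest: Tube rest, fixed: black plate 80 (x) by 130 (y) by 6 mm with two lanes along x, at y = -40 and +40 mm. In each lane the tube lies in two notched blocks at |x| 24 to 32 mm, 30 mm wide in y, 36 mm high; in the 48 mm between them only the plate is below the tube. Origin: centre of the underside; z up.
- carrier: Clip carrier, loose, dark grey metal, about 245 g: a block 84 (x) by 30 (y) by 20 mm high with a fork on top at each end, |x| 32 to 42 mm, up to 61 mm high. In the 64 mm between the forks nothing rises above the block: grip it there across its 30 mm width. Origin: centre of the underside; z up; the tube lies along x. At the start it stands on the bench, x roughly away from the robot.
- seat (a point): Where the seated tube's mid-length goes: 42 mm above the carrier's origin (22 mm above the block); axes as the carrier's. The cap may be at either end. Along x the tube may be up to 10 mm off the way that brings the cap nearer (more and the cap fouls the fork), 18 mm the other way. Pressed straight down, it meets the jaws with its axis about 15 mm above here; 5 to 15 N pushes it past both.
- jaw_rear (a joint): Sprung steel jaw on the +y side of the fork at the carrier's -x end, its nose over the channel; a fixed prong, flared at the top, faces it on the -y side (inner face 9 mm from the middle). 0 rad closed, at rest and (within 0.03) over a seated tube; about 0.1 while the tube passes; springs back by itself.
- jaw_front (a joint): The same sprung jaw at the fork at the carrier's +x end.
- camera: Inspection camera: grey housing 50 by 44 by 44 mm, round black lens barrel 42 mm in diameter, on the sliding arm of a stand. Origin: centre of the housing. It looks along its -x, the lens axis, always 25 degrees below level and roughly towards the robot; a tube shown properly has its +x along the camera's +x, rising 25 degrees towards the lens. y is level.
- lens (a point): Centre of the camera's front lens face, 70 mm from the housing's centre along the camera's -x. Axes as the camera's.
- focus (a point): The empty point on the lens axis 120 mm in front of the lens face, 0.19 to 0.27 m above the bench, where the cap's end face must be. Axes as the camera's.
- camera_stand: Stand of the camera, fixed: steel post 18 mm in diameter and 0.38 m high on a base 120 by 140 by 14 mm. Origin: centre of the base's underside. Camera and arm reach out from the post towards the camera's -x. Different height and place each time. Do not touch stand or camera.
- petri_dish: Bystander: closed clear round dish, 94 mm in diameter, 18 mm high. Origin: centre of the underside.
- oil_bottle: Bystander: small amber bottle, 32 mm in diameter, 65 mm high. Origin: centre of the underside.
- slide_box: Bystander: flat blue plastic box, 85 by 170 by 33 mm. Origin: centre of the underside.
- beaker: Bystander: glass beaker, 68 mm across, 85 mm high. Origin: centre of the underside.
- objective: Bystander: spare microscope objective standing on end, 27 mm in diameter, 46 mm high. Origin: centre of the underside.

How it is judged:
By the outcome, as a careful person would: the job done as asked, in the order asked, and still so for the second after the job is handed in, while the arm keeps its last pose, push and grip.
It also fails if it takes over 51 s, if anything falls off the work surface, if the arm or the gripper's body presses on something with over 40 N, if the wrist force passes 120 N, or if a joint passes its speed limit or range.

## Robot

A 7-joint arm with a two-finger parallel gripper is mounted at the origin on the work surface. World frame = base frame: x ahead of the robot, y to its left, z up, the work surface at z = 0. Lengths are in m, angles in rad, forces in N, time in s.
With the tool pointing down it reaches from about 0.425 to 0.95 m from the base axis. Payload 16.7 kg.
Tool frame: the origin (TCP) lies on the mounting face of the last link; the fingertips stand 199 mm ahead of it and the grasp point (between the pads) lies 180 mm ahead of it; z points along the fingers, y is the line along which they close (so a half turn about z gives the same grasp; the last joint's range is limited). The gripper opens to 94 mm and grips with 3 to 60 N. Pads are 16 mm wide; open, the fingers measure 119 mm over their backs; the gripper's body (75 mm by 177 mm) begins 78 mm behind the grasp point.
Start: joints at [-1.276, 0.426, 0.074, 1.606, -0.034, 1.111, -0.067], TCP at [0.29, 0.61, 0.405] pointing down, gripper open.
Joint ranges: [-2.85, 2.85], [-0.5, 2.14], [-1.23, 1.37], [0.21, 2.46], [-1.02, 4.16], [0.16, 2.05], [-2.73, 2.73]. Speed limits (rad/s): [1.89, 1.89, 2.39, 2.39, 3.01, 3.01, 3.01].

## Interface

Orientations are given as a unit quaternion [w, x, y, z].
In Python, from bench import readout, vision, bot gives the robot as it stands.
- The arm moves only by the shell command python3 -m pendant 'ROWS' [FORCE]. ROWS is JSON, a list of rows, each a list of 7 numbers: the turn, a rotation vector about the tool's x, y, z in degrees, then the shift along the tool's x, y, z in mm, then the finger opening in mm, from 0 to 94. In form: [[ax, ay, az, x, y, z, hand], ...]. A call has 1 to 20 rows; each row shifts and turns the commanded pose from where the row before left it, along the tool's axes as they then stand; what a row does not reach is not made up. A row lasts 1/10 s, in which the tool goes at most 50 mm and 8.59 degrees, less where a joint would pass 70% of its speed; a pose out of reach is approached as far as the arm can. A call is refused whole if a number of a shift passes 50 or a number of a turn 8.59, either way. A call with a gripper value outside its range is refused whole. The fingers move at their own pace and stop on an object; FORCE is the grip in N (left out, the last holds). Time passes only in rows, so rows that do not move let the fingers close. It gives the time, the measured TCP pose, the force, the opening and the grip force at its end, in the units of the state.
- readout.read_state(): the state, without advancing time (a new reading comes with each control period).
- vision.camera(name): name is "scene" or "top" or "wrist"; returns a dict with "color" (480x640x3 uint8, red, green, blue), "mtx" (3x3 intrinsics, pixels), "T" (4x4, takes a point from camera to world coordinates); the wrist camera has in their place "mount" (4x4, takes a point from camera to tool coordinates, whose origin is the TCP and whose axes are the flange's). Camera axes: x right, y up, looking along -z (the intrinsics and any distortion apply to the point x, -y, -z); pixel columns grow to the right and rows downward; lengths in m; the calibration is good to about 2 mm. A picture is of the moment at which its call begins: read the wrist's pose just before it. There is no depth.
- bot.close_job(): hands the job in; it is judged then, once.
The state is a dict: "time": time; "qpos": joint angles; "qd": joint speeds; "effort": joint torques, N m; "eef_pos": TCP position; "ee_rot": TCP orientation; "wrist_force": force on the tool from outside, world axes, zero at the start; "ft_torque": the same for the moment, N m; "opening": finger opening in m; "grasp_force": force on a finger pad.
Only numpy, scipy, OpenCV 4.12 (cv2) and the standard library are available. Lean on these libraries where they do the work, as an engineer would, in place of code of your own. Each camera call takes 0.05 s, during which the arm holds its last target. There are 200 camera calls.

## Working session

There is one attempt and no reset: what is moved stays moved. The work goes in short steps, Python scripts to look and compute and a shell command to move; the robot and the scene stay as the last step left them, time stands still between calls to the robot, and variables do not carry over. Pictures are saved under pics/ and viewed, at most 10 in all, crops included, and the job is handed in when it is done.

```bash
ls; mkdir -p pics
python3 - <<'E'
from bench import readout, vision
import cv2,numpy as np
np.set_printoptions(precision=4,suppress=True)
s=readout.read_state();print(s)
for n in("scene","top"):
    c=vision.camera(n);cv2.imwrite(f"pics/{n}0.png",c["color"][:,:,::-1]);print(n,[ (k) for k in c],c["mtx"],c["T"],{k:v for k,v in c.items() if k not in("color","mtx","T")})
c=vision.camera("wrist");print({k:v for k,v in c.items() if k!="color"});cv2.imwrite("pics/wrist0.png",c["color"][:,:,::-1])
E
```

```text
pics
{'time': 0.0, 'qpos': array([-1.2765,  0.4267,  0.0739,  1.6066, -0.0341,  1.1108, -0.0671]), 'qd': array([-0.0005,  0.0003, -0.0006, -0.0008,  0.0008, -0.0008,  0.0004]), 'effort': array([  0.0001, -93.5828,   3.6667, -45.4181,  -0.0488,   0.0202,
         0.    ]), 'eef_pos': array([0.2898, 0.6094, 0.404 ]), 'ee_rot': array([-0.0001,  0.2201,  0.9755, -0.0006]), 'wrist_force': array([-0.2848,  0.5487,  0.4377]), 'ft_torque': array([0.018 , 0.0054, 0.0049]), 'grasp_force': 0.0, 'opening': 0.0938263566325607}
scene ['color', 'mtx', 'T'] [[451.6567   0.     312.4544]
 [  0.     451.6567 240.9899]
 [  0.       0.       1.    ]] [[-0.0443 -0.6645  0.7459  1.2432]
 [ 0.9988 -0.0435  0.0205  0.0558]
 [ 0.0188  0.746   0.6657  0.7677]
 [ 0.      0.      0.      1.    ]] {}
top ['color', 'mtx', 'T'] [[605.7356   0.     317.0788]
 [  0.     605.7356 234.4035]
 [  0.       0.       1.    ]] [[ 0.0133  0.996  -0.0889  0.4935]
 [-0.9997  0.0149  0.018   0.0624]
 [ 0.0193  0.0886  0.9959  1.4487]
 [ 0.      0.      0.      1.    ]] {}
{'mtx': array([[344.1553,   0.    , 314.3741],
       [  0.    , 344.1553, 241.8358],
       [  0.    ,   0.    ,   1.    ]]), 'mount': array([[ 0.0006,  0.9653,  0.2613,  0.076 ],
       [ 1.    , -0.0005, -0.0004, -0.0016],
       [-0.0002,  0.2613, -0.9653,  0.0198],
       [ 0.    ,  0.    ,  0.    ,  1.    ]])}
```

View pics/top0.png

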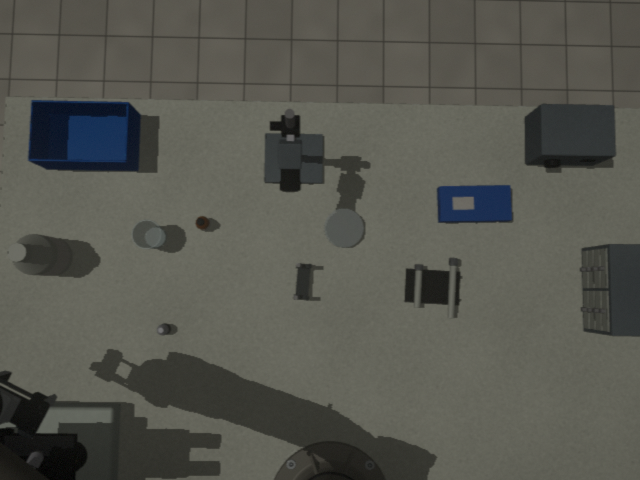

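View pics/scene0.png

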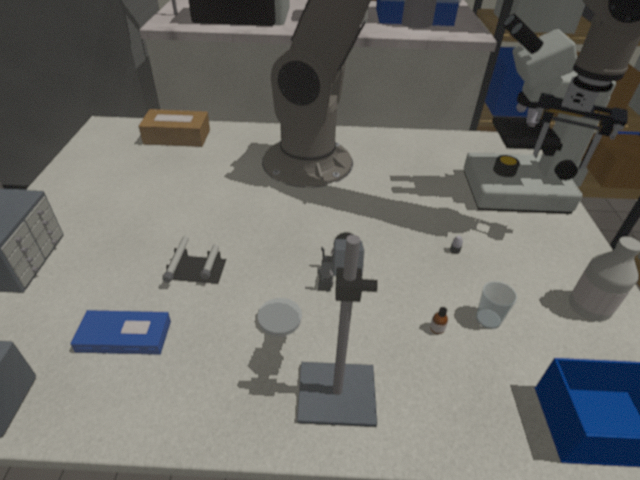

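The top view shows the carrier at (308,281) and the rest at (433,286). The long tube is in the right lane, running from its cap at (454,261) to (453,316). The camera barrel is at (290,180) and the petri dish at (345,228). In the scene view the camera is at (350,255).

```bash
cat > h.py <<'E'
from bench import readout, vision
import cv2,numpy as np
from scipy.spatial.transform import Rotation as R
np.set_printoptions(precision=4,suppress=True)
def tcp(s=None):
    s=s or readout.read_state(); q=s["ee_rot"]; T=np.eye(4); T[:3,:3]=R.from_quat([q[1],q[2],q[3],q[0]]).as_matrix(); T[:3,3]=s["eef_pos"]; return T
def grab(n,f=None):
    W=tcp(); c=vision.camera(n); T=c["T"] if "T" in c else W@c["mount"]
    if f: cv2.imwrite(f,c["color"][:,:,::-1])
    return c["color"],c["mtx"],T
def rays(K,T,px):
    px=np.atleast_2d(px).astype(float); d=np.c_[(px[:,0]-K[0,2])/K[0,0],-(px[:,1]-K[1,2])/K[1,1],-np.ones(len(px))]
    d=d@T[:3,:3].T; return T[:3,3],d/np.linalg.norm(d,axis=1)[:,None]
def onz(K,T,px,z):
    o,d=rays(K,T,px); return o+d*((z-o[2])/d[:,2])[:,None]
def tri(obs): # list of (K,T,px) same point -> point, miss
    A=np.zeros((3,3));b=np.zeros(3);L=[]
    for K,T,p in obs:
        o,d=rays(K,T,p);P=np.eye(3)-np.outer(d[0],d[0]);A+=P;b+=P@o;L.append((P,o))
    x=np.linalg.solve(A,b);return x,[np.linalg.norm(P@(x-o)) for P,o in L]
def proj(K,T,X):
    X=np.atleast_2d(X);p=(X-T[:3,3])@T[:3,:3];return np.c_[K[0,2]-K[0,0]*p[:,0]/p[:,2],K[1,2]+K[1,1]*p[:,1]/p[:,2]]
def goto(Tgt,W=None): # print shift in present tool axes (mm) and turn (deg)
    W=tcp() if W is None else W; D=np.linalg.inv(W)@Tgt
    return D[:3,3]*1000, np.degrees(R.from_matrix(D[:3,:3]).as_rotvec())
E
python3 - <<'E'
from h import *
c,K,T=grab("top")
print("tube",onz(K,T,[[454,261],[453,316]],.034),"short",onz(K,T,[[418,264],[418,307]],.034))
print("carrier",onz(K,T,[[308,266],[306,298],[306,282]],.04))
print("barrel z.25-.3",onz(K,T,[[290,188],[290,168],[289,140]],.28))
print(tcp()); print("dish",onz(K,T,[345,228],.018))
E
```

```text
tube [[ 0.5619 -0.2853  0.034 ]
 [ 0.4339 -0.2821  0.034 ]] short [[ 0.5537 -0.2006  0.034 ]
 [ 0.4536 -0.2004  0.034 ]]
carrier [[0.5452 0.057  0.04  ]
 [0.4712 0.0606 0.04  ]
 [0.5081 0.0611 0.04  ]]
barrel z.25-.3 [[0.6878 0.0952 0.28  ]
 [0.7273 0.0959 0.28  ]
 [0.783  0.0988 0.28  ]]
[[-0.9031  0.4294 -0.0003  0.2898]
 [ 0.4294  0.9031 -0.0007  0.6095]
 [-0.0001 -0.0007 -1.      0.4043]
 [ 0.      0.      0.      1.    ]]
dish [[ 0.6375 -0.0296  0.018 ]]
```

```bash
python3 -m pendant '[[0,0,0,-34.7,-26.4,0,94],[0,0,0,-34.7,-26.4,0,94],[0,0,0,-34.7,-26.4,0,94],[0,0,0,-34.7,-26.4,0,94],[0,0,0,-34.7,-26.4,0,94],[0,0,0,-34.7,-26.4,0,94],[0,0,0,-34.7,-26.4,0,94],[0,0,0,-34.7,-26.4,0,94],[0,0,0,-24.6,-42.1,3.7,60],[0,0,0,-24.6,-42.1,3.7,60],[0,0,0,-24.6,-42.1,3.7,60],[0,0,0,-24.6,-42.1,3.7,60],[0,0,0,-24.6,-42.1,3.7,60],[0,0,0,-24.6,-42.1,3.7,60],[0,0,0,-24.6,-42.1,3.7,60],[0,0,0,-24.6,-42.1,3.7,60],[0,0,0,-24.6,-42.1,3.7,60],[0,0,0,-24.6,-42.1,3.7,60],[0,0,0,-24.6,-42.1,3.7,60],[0,0,0,-24.6,-42.1,3.7,60]]'; python3 -c "
from h import *
s=readout.read_state();print(tcp(s),s['qpos'])"
```

```text
time: 2.2
eef_pos: [0.4994, -0.2853, 0.3602]
ee_rot: [0.0, 0.22, 0.976, 0.0]
wrist_force: [1.9, 1.6, 0.4]
opening: 0.0598
grasp_force: 0.0
[[-0.9033  0.429   0.0003  0.4994]
 [ 0.429   0.9033  0.     -0.2853]
 [-0.0002  0.0001 -1.      0.3602]
 [ 0.      0.      0.      1.    ]] [-0.0496  0.3468  0.5689  1.9047 -0.2267  0.9533  1.7519]
```

```bash
python3 -m pendant '[[0,0,-8.47,0,0,0,60],[0,0,-8.47,0,0,0,60],[0,0,-8.47,0,0,0,60],[0,0,0,0,0,0,60],[0,0,0,0,0,0,60]]'
python3 - <<'E'
from h import *
c,K,T=grab("wrist","pics/w1.png")
np.savez("w1.npz",K=K,T=T,c=c);print(tcp())
print(proj(K,T,[[.5619,-.2853,.034],[.4339,-.2821,.034],[.4994,-.2853,.16]]))
E
```

```text
time: 2.7
eef_pos: [0.4994, -0.2835, 0.3603]
ee_rot: [0.0, 0.003, 1.0, 0.0]
wrist_force: [-0.4, -0.2, -0.4]
opening: 0.0601
grasp_force: 0.0
[[-1.      0.0048  0.      0.4994]
 [ 0.0048  1.      0.     -0.2834]
 [-0.      0.     -1.      0.3603]
 [ 0.      0.      0.      1.    ]]
[[314.0748 297.9683]
 [317.0618 161.8918]
 [313.4393 289.3218]]
```

View pics/w1.png

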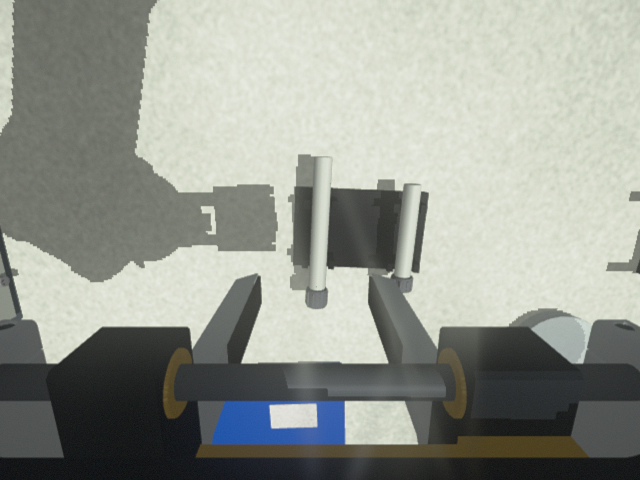

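The long tube shows clearly, with its tail at (322,157) and its cap end at (316,307). The short tube is on the right at (408,235). Next I'll fit the axis over the dark plate.

Run:
```python
from h import *
d=np.load("w1.npz");c,K,T=d["c"],d["K"],d["T"]
g=c.max(2).astype(int)
L=[]
for r in range(198,262,4):
    run=g[r,290:345]>110; i=np.where(run)[0]+290; i=i[(i>300)&(i<340)]; L.append((r,i.min(),i.max()))
L=np.array(L);print(L[::4])
p=np.polyfit(L[:,0],(L[:,1]+L[:,2])/2,1)
f=lambda r:[np.polyval(p,r),r]
P=onz(K,T,[f(200),f(260)],.034);print("axis",P,np.degrees(np.arctan2(P[1,1]-P[0,1],P[1,0]-P[0,0])))
# ends
for r in list(range(150,162))+list(range(300,312)): print(r,g[r,int(np.polyval(p,r))],end="; ")
E=onz(K,T,[f(157),f(307)],.034);print(E,np.linalg.norm(E[1]-E[0]))
```

```text
[[198 313 329]
 [214 312 328]
 [230 311 328]
 [246 311 327]]
axis [[ 0.4671 -0.2787  0.034 ]
 [ 0.5234 -0.2815  0.034 ]] -2.8061003087979226
150 221; 151 221; 152 221; 153 221; 154 223; 155 224; 156 185; 157 195; 158 215; 159 212; 160 210; 161 210; 300 123; 301 126; 302 128; 303 128; 304 128; 305 129; 306 128; 307 128; 308 135; 309 201; 310 226; 311 227; [[ 0.4298 -0.2769  0.034 ]
 [ 0.5714 -0.2838  0.034 ]] 0.14179620822408387
```

```bash
python3 -m pendant '[[0,0,2.5,-1,3.1,25,50],[0,0,0,0,0,30,50],[0,0,0,0,0,30,50],[0,0,0,0,0,30,50],[0,0,0,0,0,20,50],[0,0,0,0,0,11,50],[0,0,0,0,0,0,50],[0,0,0,0,0,0,10],[0,0,0,0,0,0,10],[0,0,0,0,0,0,10],[0,0,0,0,0,0,10],[0,0,0,0,0,0,10],[0,0,0,0,0,0,10]]' 40
```

```text
time: 4.05
eef_pos: [0.5006, -0.2803, 0.2146]
ee_rot: [0.0, 0.022, 1.0, -0.0]
wrist_force: [-0.6, 0.6, 4.2]
opening: 0.015
grasp_force: 40.0
```

```bash
python3 -m pendant '[[0,0,0,0,0,-15,10],[0,0,0,0,0,-30,10],[0,0,0,0,0,-40,10],[0,0,0,0,0,-40,10],[0,0,0,4,25,-20,10],[0,0,0,5,45,0,10],[0,0,0,5,45,0,10],[0,0,0,5,45,0,10],[0,0,0,5,45,0,10],[0,0,0,3,30,0,10],[0,0,0,3,15,0,10],[0,0,0,0,0,0,10],[0,0,0,0,0,0,10],[0,0,0,0,0,0,10]]'
python3 - <<'E'
from h import *
c,K,T=grab("wrist","pics/w2.png")
np.savez("w2.npz",K=K,T=T,c=c);print(tcp())
E
```

```text
time: 5.45
eef_pos: [0.4815, -0.0303, 0.3597]
ee_rot: [0.0, 0.023, 1.0, -0.0]
wrist_force: [-0.6, -0.9, -0.2]
opening: 0.0151
grasp_force: 40.0
[[-0.999   0.0457  0.0002  0.4815]
 [ 0.0457  0.999  -0.0002 -0.0303]
 [-0.0002 -0.0002 -1.      0.3595]
 [ 0.      0.      0.      1.    ]]
```

View pics/w2.png

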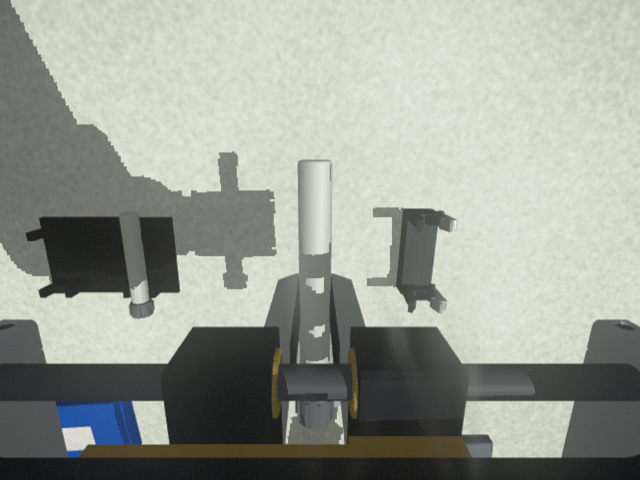

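The carrier is at about (400-457, 208-312) and the tube is held at mid-image. I need an enlarged crop to pick corners on the block's top.

Run:
```python
from h import *
c=np.load("w2.npz")["c"][195:325,365:475]
c=cv2.convertScaleAbs(cv2.resize(c,None,fx=4.6,fy=4.6,interpolation=cv2.INTER_CUBIC),alpha=1.3,beta=20)
cv2.imwrite("pics/c2.png",c[:,:,::-1])
```

```text
(no output)
```

View pics/c2.png

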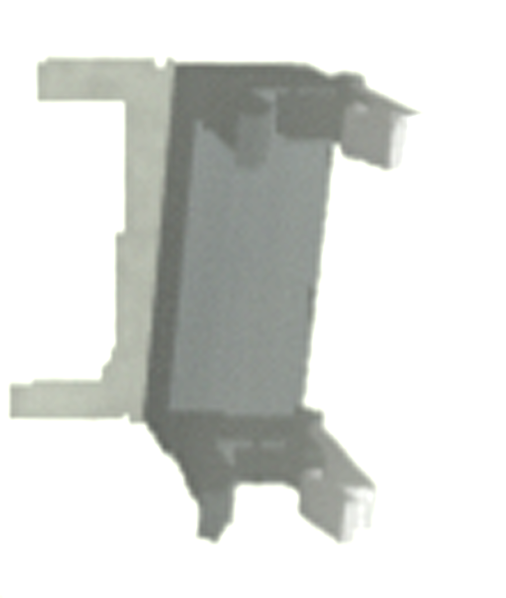

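Run:
```python
from h import *
d=np.load("w2.npz");K,T=d["K"],d["T"]
q=lambda a:np.array(a,float)/4.6+[365-.4,195-.4]
L=onz(K,T,q([[200,125],[170,408]]),.02);Rr=onz(K,T,q([[330,145],[303,412]]),.02);B=onz(K,T,q([[175,63],[143,420]]),0)
for n,a in(("L",L),("R",Rr),("B",B)): print(n,a,np.degrees(np.arctan2(a[1,1]-a[0,1],a[1,0]-a[0,0])),np.linalg.norm(a[1]-a[0]))
ang=np.arctan2(Rr[1,1]-Rr[0,1],Rr[1,0]-Rr[0,0])
m=(L[1]+Rr[1])/2; print("width",np.linalg.norm(L[1]-Rr[1]))
# tube held
print("tail",onz(K,T,[[315,160]],.188),"tcp",tcp())
```

```text
L [[0.4759 0.0574 0.02  ]
 [0.5382 0.0526 0.02  ]] -4.443079642898622 0.06248952651355122
R [[0.4814 0.0844 0.02  ]
 [0.5405 0.0814 0.02  ]] -2.9186777048593338 0.05916759131070388
B [[0.4664 0.057  0.    ]
 [0.5493 0.0515 0.    ]] -3.8134340914629297 0.0830446572287891
width 0.02887352466383848
tail [[ 0.4098 -0.0282  0.188 ]] tcp [[-0.999   0.0457  0.0002  0.4815]
 [ 0.0457  0.999  -0.0002 -0.0303]
 [-0.0002 -0.0002 -1.      0.3595]
 [ 0.      0.      0.      1.    ]]
```

```bash
python3 -m pendant '[[0,0,1.1,-5,20,5,10],[0,0,0,-8,35,15,10],[0,0,0,-9,35,25,10],[0,0,0,0,11,25,10],[0,0,0,0,0,15,10],[0,0,0,0,0,5,10],[0,0,0,0,0,0,10],[0,0,0,0,0,0,10],[0,0,0,0,0,0,10]]' 60
python3 - <<'E'
from h import *
c,K,T=grab("wrist")
np.savez("w3.npz",K=K,T=T,c=c);print(tcp())
a=c[130:430,190:450]; a=cv2.convertScaleAbs(cv2.resize(a,None,fx=2,fy=2,interpolation=cv2.INTER_CUBIC),alpha=1.4,beta=25)
cv2.imwrite("pics/c3.png",a[:,:,::-1])
E
```

```text
time: 6.4
eef_pos: [0.5098, 0.0699, 0.2702]
ee_rot: [0.001, 0.032, 0.999, 0.0]
wrist_force: [-0.0, -0.2, 0.3]
opening: 0.0145
grasp_force: 60.0
[[-0.998   0.0638  0.0013  0.5098]
 [ 0.0638  0.998   0.0005  0.07  ]
 [-0.0013  0.0006 -1.      0.2701]
 [ 0.      0.      0.      1.    ]]
```

View pics/c3.png

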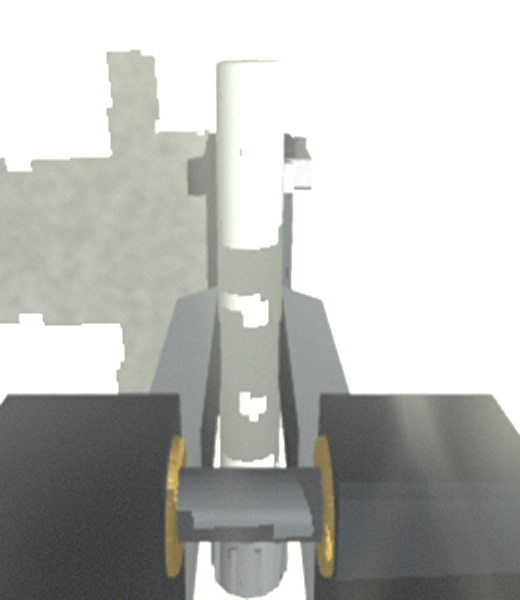

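Run:
```python
from h import *
d=np.load("w3.npz");K,T,c=d["K"],d["T"],d["c"]
q=lambda a:np.array(a,float)/2+[190-.2,130-.2]
W=tcp()
for n,p,z in(("block",[[209,210],[293,210],[208,240],[292.5,240],[209,270],[291,270]],.02),("tube",[[217.5,80],[280,80],[218.5,230],[281,230]],.09),("prong-out/jaw-out",[[188,170],[312,170]],.061)):
    P=onz(K,T,q(p),z); L=(P-W[:3,3])@W[:3,:3]; print(n,L*1000)
```

```text
block [[ 19.115  -15.3407 250.1167]
 [ 19.1218  13.6235 250.1331]
 [  8.3267 -15.8503 250.1301]
 [  8.3326  13.6341 250.1468]
 [ -2.7222 -15.6661 250.1443]
 [ -2.7174  13.2918 250.1607]]
tube [[ 67.1451  -8.7555 180.0592]
 [ 67.1504   5.5145 180.0673]
 [ 31.5685  -8.9284 180.1044]
 [ 31.5717   6.1902 180.1129]]
prong-out/jaw-out [[ 40.8305 -18.5748 209.0872]
 [ 40.8401  16.0247 209.1067]]
```

The tube lies within 0.5 mm of the block's midline, and the rear fork is where it should be, so I'll press down.

```bash
python3 -m pendant '[[0,0,0,0,0.4,12,10],[0,0,0,0,0,12,10],[0,0,0,0,0,6,10],[0,0,0,0,0,3,10],[0,0,0,0,0,3,10],[0,0,0,0,0,3,10],[0,0,0,0,0,3,10],[0,0,0,0,0,3,10],[0,0,0,0,0,2,10],[0,0,0,0,0,1,10],[0,0,0,0,0,0,10],[0,0,0,0,0,0,10]]' 60
python3 - <<'E'
from h import *
print(tcp()[:3,3], readout.read_state()["wrist_force"])
E
```

```text
time: 7.65
eef_pos: [0.5095, 0.0703, 0.2223]
ee_rot: [0.0, 0.032, 0.999, 0.0]
wrist_force: [-8.3, -4.7, 30.4]
opening: 0.0149
grasp_force: 60.0
[0.5095 0.0703 0.2223] [-8.3276 -4.6916 30.4289]
```

```bash
python3 -m pendant '[[0,0,0,0,0,-0.5,10],[0,0,0,0,0,0,40],[0,0,0,0,0,0,40],[0,0,0,0,0,0,40],[0,0,0,0,0,-5,50],[0,0,0,0,0,-20,50],[0,0,0,0,0,-30,50],[0,0,0,0,0,-30,50],[0,0,0,0,0,-30,50],[0,0,0,10,-25,0,50],[0,0,0,20,-35,0,50],[0,0,0,5,-20,0,50],[0,0,0,0,0,0,50],[0,0,0,0,0,0,50]]' 60
python3 - <<'E'
from h import *
c,K,T=grab("wrist")
np.savez("w4.npz",K=K,T=T,c=c);W=tcp();print(W)
X=np.array([.509,.07,.042]);p=proj(K,T,X)[0];print(p)
x0,y0=int(p[0])-80,int(p[1])-95;print(x0,y0)
a=c[y0:y0+190,x0:x0+160]; a=cv2.convertScaleAbs(cv2.resize(a,None,fx=3,fy=3,interpolation=cv2.INTER_CUBIC),alpha=1.2,beta=15)
cv2.imwrite("pics/c4.png",a[:,:,::-1])
E
```

```text
time: 9.05
eef_pos: [0.4696, -0.0069, 0.3371]
ee_rot: [0.0, 0.032, 0.999, 0.0]
wrist_force: [0.3, 0.3, 0.6]
opening: 0.0501
grasp_force: 0.0
[[-0.998   0.0628  0.0004  0.4698]
 [ 0.0628  0.998   0.0002 -0.0063]
 [-0.0004  0.0002 -1.      0.337 ]
 [ 0.      0.      0.      1.    ]]
[408.2747 282.717 ]
328 187
```

View pics/c4.png

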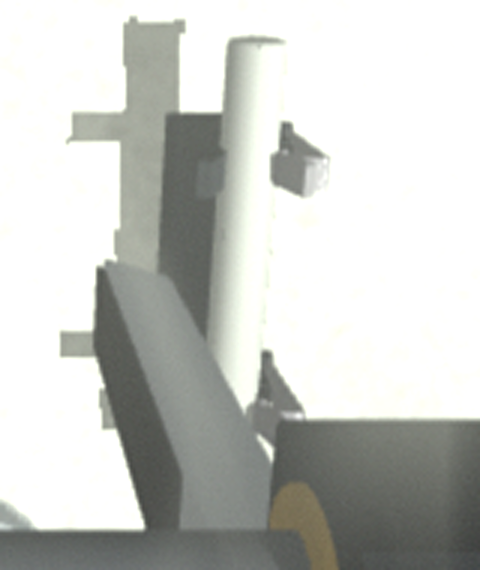

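The tube lies between both forks and the jaw noses overlap its edge at crop (275,165) and (255,400). The gripper partly hides the front jaw, so I'll take one more look from further forward.

```bash
python3 -m pendant '[[0,0,0,-30,-10,0,60],[0,0,0,-30,-10,0,60],[0,0,0,0,0,0,60],[0,0,0,0,0,0,60]]' 60
python3 - <<'E'
from h import *
c,K,T=grab("wrist")
np.savez("w5.npz",K=K,T=T,c=c);W=tcp();print(W)
p=proj(K,T,[.509,.07,.042])[0];print(p)
x0,y0=int(p[0])-80,max(0,int(p[1])-95);print(x0,y0)
a=c[y0:y0+190,x0:x0+160]; a=cv2.convertScaleAbs(cv2.resize(a,None,fx=3,fy=3,interpolation=cv2.INTER_CUBIC),alpha=1.2,beta=15)
cv2.imwrite("pics/c5.png",a[:,:,::-1])
E
```

```text
time: 9.5
eef_pos: [0.5286, -0.0299, 0.3362]
ee_rot: [-0.001, 0.031, 1.0, -0.0]
wrist_force: [-0.1, 0.1, -0.3]
opening: 0.0601
grasp_force: 0.0
[[-0.9981  0.0623 -0.0012  0.528 ]
 [ 0.0623  0.9981 -0.0002 -0.0298]
 [ 0.0012 -0.0003 -1.      0.3363]
 [ 0.      0.      0.      1.    ]]
[438.1256 214.1299]
358 119
```

View pics/c5.png

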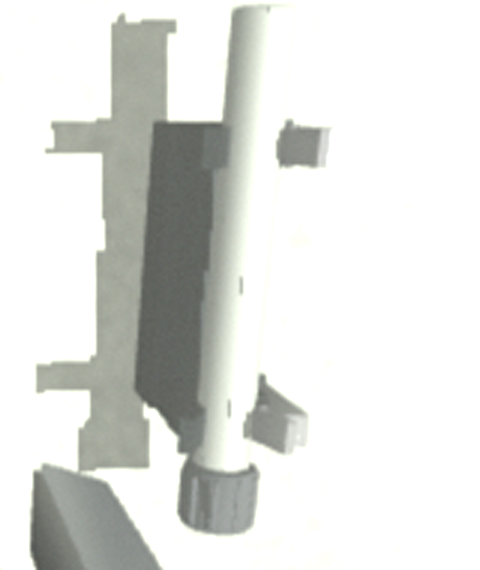

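Run:
```python
from h import *
d4=np.load("w4.npz");d5=np.load("w5.npz");K=d4["K"];T4,T5=d4["T"],d5["T"]
q4=lambda a:np.array(a,float)/3+[328-.33,187-.33]
q5=lambda a:np.array(a,float)/3+[358-.33,119-.33]
print("tail",tri([(K,T4,q4([257,40])),(K,T5,q5([253,8]))]))
for n,T,q,p in(("w4",T4,q4,[[166,113],[160,262]]),("w5",T5,q5,[[152,122],[135,388]])):
    B=onz(K,T,q(p),0);a=np.arctan2(B[1,1]-B[0,1],B[1,0]-B[0,0]);print(n,B,np.degrees(a),np.linalg.norm(B[1]-B[0]))
    print("  centre",B[0,:2]+.042*np.array([np.cos(a),np.sin(a)])+.015*np.array([-np.sin(a),np.cos(a)]))
for z in(.042,.057):
  P=onz(K,T5,q5([[230,90],[281,90],[208,300],[262,300],[196,440],[252,440],[218,532]]),z);print(z,P,[np.linalg.norm(P[i]-P[i+1]) for i in(0,2,4)])
```

```text
tail (array([0.4381, 0.0732, 0.0385]), [np.float64(0.0012719846206955443), np.float64(0.0012719846206956135)])
w4 [[0.4661 0.057  0.    ]
 [0.5158 0.0544 0.    ]] -2.889259430436989 0.049758254701301435
  centre [0.5088 0.0698]
w5 [[0.4662 0.0566 0.    ]
 [0.5486 0.052  0.    ]] -3.242843629534601 0.08254753059669549
  centre [0.509  0.0692]
0.042 [[0.4575 0.0655 0.042 ]
 [0.4584 0.0785 0.042 ]
 [0.5122 0.0611 0.042 ]
 [0.5131 0.0757 0.042 ]
 [0.5521 0.0587 0.042 ]
 [0.553  0.0744 0.042 ]
 [0.5805 0.0655 0.042 ]] [np.float64(0.013083839471068321), np.float64(0.014599922828886395), np.float64(0.015704764175568504)]
0.057 [[0.4572 0.0604 0.057 ]
 [0.458  0.0728 0.057 ]
 [0.5089 0.0563 0.057 ]
 [0.5098 0.0701 0.057 ]
 [0.5466 0.054  0.057 ]
 [0.5475 0.0688 0.057 ]
 [0.5734 0.0605 0.057 ]] [np.float64(0.012368806595779571), np.float64(0.013802035876633884), np.float64(0.014846497555206865)]
```

The tube tail triangulates to z≈0.039, and the axis at z=0.042 lines up with the block's midline, so it is seated at both forks. The carrier centre is (0.509, 0.0695) with yaw about -3.4°. Next I'll grip the block.

```bash
python3 -m pendant '[[0,0,0,6,24,0,60],[0,0,0,8,34,0,60],[0,0,0,8,30,0,60],[0,0,0,3,10,10,60],[0,0,0,0,0,30,60],[0,0,0,0,0,35,60],[0,0,0,0,0,30,60],[0,0,0,0,0,18,60],[0,0,0,0,0,8,60],[0,0,0,0,0,3,60],[0,0,0,0,0,0,60],[0,0,0,0,0,0,20],[0,0,0,0,0,0,20],[0,0,0,0,0,0,20],[0,0,0,0,0,0,20],[0,0,0,0,0,0,20]]' 60
python3 - <<'E'
from h import *
s=readout.read_state();print(tcp(s),s["qpos"])
a,K,Ta=grab("top");b,Kb,Tb=grab("scene");np.savez("tc.npz",a=a,b=b,K=K,Ta=Ta,Kb=Kb,Tb=Tb)
z=cv2.resize(a[100:200,250:330],None,fx=5,fy=5,interpolation=cv2.INTER_CUBIC)
y=cv2.resize(b[220:320,310:390],None,fx=5,fy=5,interpolation=cv2.INTER_CUBIC)
cv2.imwrite("pics/cam.png",cv2.convertScaleAbs(np.hstack([z,y])[:,:,::-1],alpha=1.8,beta=30))
E
```

```text
time: 11.15
eef_pos: [0.5095, 0.0689, 0.2031]
ee_rot: [0.0, 0.032, 1.0, 0.0]
wrist_force: [-1.6, 0.6, 6.2]
opening: 0.0293
grasp_force: 60.0
[[-0.998   0.0631  0.0005  0.5095]
 [ 0.0631  0.998   0.0003  0.0689]
 [-0.0005  0.0004 -1.      0.2031]
 [ 0.      0.      0.      1.    ]] [-0.4799  0.4651  0.269   2.1287 -0.222   0.5731  1.4566]
```

View pics/cam.png

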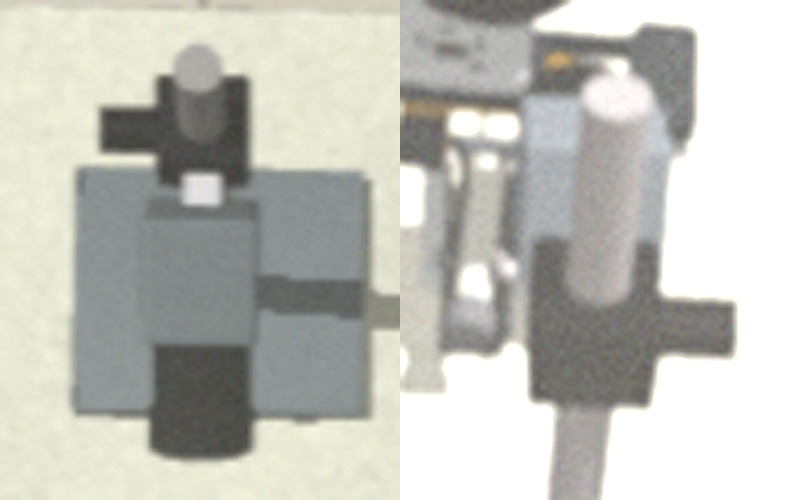

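The top crop shows the housing (141-258, 215-345) and barrel, with the rim front at crop (202,458), i.e. image (290.4,191.6). The post hides the camera in the scene view. I'll lift and look at the camera with the wrist camera, tilted and off to one side.

```bash
python3 -m pendant '[[0,0,0,0,0,-3,20],[0,0,0,0,0,-12,20],[0,0,0,0,0,-25,20],[0,0,0,0,0,-35,20],[0,0,0,0,0,-42,20],[0,0,0,0,-20,-40,20],[0,0,0,0,-30,-38,20],[0,0,0,0,-30,-38,20],[0,0,0,0,-25,-38,20],[0,-6,0,0,-15,-38,20],[0,-7,0,0,-9,-28,20],[0,-7,0,0,0,-10,20],[0,-5,0,0,0,0,20],[0,0,0,0,0,0,20],[0,0,0,0,0,0,20],[0,0,0,0,0,0,20]]'
python3 - <<'E'
from h import *
c,K,T=grab("wrist","pics/w6.png")
np.savez("w6.npz",K=K,T=T,c=c);print(tcp(),readout.read_state()["qpos"])
E
```

```text
time: 12.85
eef_pos: [0.4961, -0.0597, 0.5492]
ee_rot: [0.215, 0.031, 0.976, -0.007]
wrist_force: [-0.4, -0.5, -2.2]
opening: 0.0298
grasp_force: 60.0
[[-0.9057  0.0633  0.4193  0.4963]
 [ 0.0572  0.998  -0.0271 -0.0596]
 [-0.4201 -0.0005 -0.9075  0.5491]
 [ 0.      0.      0.      1.    ]] [-0.4682 -0.1262  0.4061  1.9588  0.1302  0.871   1.3911]
```

View pics/w6.png

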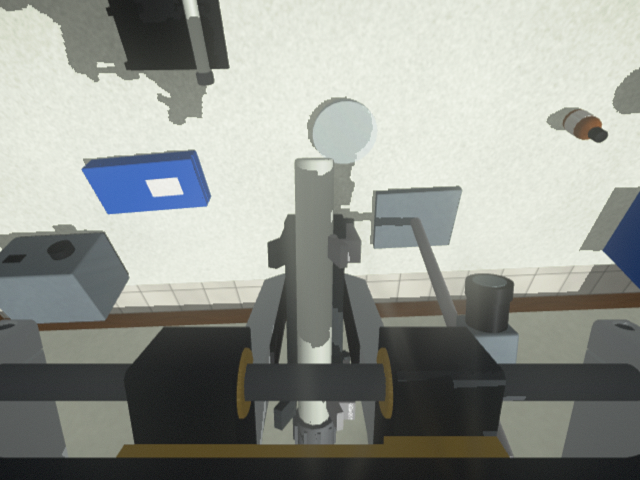

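The wrist view shows the barrel at (466-513, 274-332) with its lens face towards the image top, about row 283, and the housing below it at (485,345). From here I'll work numerically.

Run:
```python
from h import *
d=np.load("w6.npz");c=d["c"];g=c.max(2)
print("cols",list(range(460,520,2)))
for r in range(268,338,2): print(r,' '.join(f"{v:3d}" for v in g[r,460:520:2]))
```

```text
cols [460, 462, 464, 466, 468, 470, 472, 474, 476, 478, 480, 482, 484, 486, 488, 490, 492, 494, 496, 498, 500, 502, 504, 506, 508, 510, 512, 514, 516, 518]
268 225 229 226 229 229 228 230 229 227 223 223 227 231 231 231 230 234 232 232 226 226 226 218 221 223 224 223 224 224 224
270 216 216 219 219 207 219 219 219 215 213 211 208 208 206 205 203 206 207 208 208 209 191 208 219 219 219 218 219 219 220
272 210 210 210 209 180 208 211 210 208 209 210 209 208 209 205 208 207 210 209 209 204 179 216 216 216 218 218 220 219 219
274 208 211 212 205 184 174 157 138 125 116 116 110 111 110 109 120 131 148 159 188 194 197 215 214 214 213 211 209 205 206
276 209 209 210 175 118 108 110 114 122 122 122 121 120 117 116 115 110 105 103  94  94 117 139 192 197 198 201 201 206 208
278 190 190 188 113 109 108 116 124 123 122 119 119 118 114 113 112 112 111 109 105 103  98  86  96 152 212 218 218 219 220
280 204 203 193 107 107 107 115 122 120 120 118 118 117 114 114 112 111 110 108 106 106 105 102  84  73  95 177 220 219 219
282 204 204 185 104 105 107 109 113 120 120 117 116 112 112 113 110 109 108 
[... 2695 characters left out ...]
  61  61  59  57  58  58  63  72  73  62  57  53  54  50  77 101 153 149 149 149
328  69  66  68  69  83  85  80  68  67  63  59  59  57  51  56  60  60  72  73  64  55  55  51  50  75  76  98 151 149 147
330  65  67  65  67  70  83  83  84  78  69  59  55  52  52  56  56  60  70  70  60  54  47  54  70  78  76  75 100 149 150
332  64  66  65  65  63  67  82  79  84  81  78  76  73  63  61  58  65  71  69  60  69  74  74  77  75  78  81  78  93 149
334  60  62  62  63  63  63  70  83  85  85  84  87  86  85  88  91  88  87  90  93  92  93  95  96  96  98 100 103 102 131
336  62  60  62  62  60  63  62  82 110 107 110 111 113 117 118 122 123 125 126 130 131 134 135 140 139 141 146 147 146 136
```

Run:
```python
from h import *
d=np.load("w6.npz");c=d["c"];g=c.max(2);T=d["T"]
for r in list(range(272,306,2)): print(r,' '.join(f"{v:3d}" for v in g[r,456:472]),'|',' '.join(f"{v:3d}" for v in g[r,498:518]))
print(c[284,512],c[284,500],c[284,470],c[298,511],c[320,503],c[296,462])
t=np.load("tc.npz");a=t["a"].max(2)
for r in range(164,196): print(r,a[r,274:308])
```

```text
272 206 208 207 209 210 210 210 211 210 209 209 198 180 198 208 210 | 209 208 204 193 179 203 216 218 216 217 216 218 218 218 218 219 220 219 219 219
274 209 211 209 209 208 210 211 210 212 211 205 188 184 199 174 169 | 188 204 194 180 197 216 215 213 214 212 214 212 213 213 211 210 209 208 205 207
276 207 206 208 207 209 208 209 208 210 200 175 137 118 112 108 109 |  94  93  94  98 117 131 139 169 192 195 197 197 198 199 201 201 201 205 206 208
278 187 187 188 187 190 189 190 190 188 160 113 107 109 110 108 110 | 105 108 103 101  98  92  86  84  96 126 152 176 212 217 218 219 218 218 219 220
280 202 202 203 202 204 203 203 206 193 136 107 106 107 108 107 108 | 106 105 106 102 105 105 102  95  84  77  73  78  95 131 177 215 220 218 219 219
282 200 202 202 201 204 205 204 202 185 118 104 106 105 105 107 105 | 104 106 103 104 102 101 101 102  97  80  77  77  72  73  78 133 214 220 219 217
284 199 200 199 202 202 203 202 194 171 116 102 104 104 104 106 103 | 103 103 105 104 104 106 112  94  84  76  73  73  74  72  72  99 181 217 218 216
286 199 199 199 199 202 200 194 184 167 109 101 10
[... 4720 characters left out ...]
18 116 116 113 110 102  84  67  63  57  51  49  50  51  51  49
  49  49  53  58  63  73  92 107 112 113 113 115 117 116 113 113]
192 [113 114 115 115 115 114 113 112 110 111 110 104  94  91  91  93  94  94
  93  93 100 109 111 111 110 113 114 114 115 115 115 115 115 114]
193 [113 111 113 113 114 113 112 112 113 113 116 115 111 111 111 112 113 113
 112 112 113 116 117 116 114 114 117 116 115 113 114 114 115 115]
194 [114 113 113 113 115 115 114 113 111 111 114 113 111 112 113 113 113 115
 115 116 115 115 116 114 113 113 115 115 115 113 114 114 113 113]
195 [115 113 113 114 114 114 114 112 112 112 112 113 113 112 114 114 115 115
 116 116 114 113 111 114 114 112 115 116 116 115 115 115 114 112]
```

```bash
cat > lens.py <<'E'
from h import *
from scipy.optimize import least_squares
d=np.load("w6.npz");t=np.load("tc.npz");K,T=d["K"],d["T"];Kt,Tt=t["K"],t["Ta"]
post=onz(Kt,Tt,[[289.2,113.1]],.38)[0]
ph=np.linspace(0,2*np.pi,361)
def circ(L,yaw,r=.021):
    a=np.array([np.cos(yaw)*np.cos(np.radians(25)),np.sin(yaw)*np.cos(np.radians(25)),np.sin(np.radians(25))]) # camera +x
    y=np.array([-np.sin(yaw),np.cos(yaw),0]);u=np.cross(a,y)
    return a,L+r*(np.cos(ph)[:,None]*y+np.sin(ph)[:,None]*u)
def res(v):
    L=v[:3];yaw=np.arctan2(post[1]-L[1],post[0]-L[0]);_,C=circ(L,yaw)
    p=proj(Kt,Tt,C);w=proj(K,T,C)
    return np.array([p[:,0].min()-279.36,p[:,0].max()-300.15,p[:,1].max()-191.5,w[:,0].min()-464.7,w[:,0].max()-513.1,w[:,1].min()-273.3])
s=least_squares(res,[.69,.095,.27]);L=s.x;yaw=np.arctan2(post[1]-L[1],post[0]-L[0])
if __name__=="__main__":
    print("post",post,"lens",L,"yaw",np.degrees(yaw),"res px",s.fun)
    a,C=circ(L,yaw);w=proj(K,T,C);print(w[::30]);print("focus",L-.12*a)
    print("barrel axis px in wrist",proj(K,T,[L,L+.02*a,L+.04*a]),"top",proj(Kt,Tt,[L,L+.04*a,L+.095*a]))
E
python3 lens.py
```

```text
post [0.8076 0.0962 0.38  ] lens [0.6889 0.096  0.2675] yaw 0.1268057491309473 res px [-0.2404  0.3178 -0.0798 -0.0122  0.0471 -0.0412]
[[510.3452 279.8603]
 [513.1215 284.0839]
 [509.0056 287.6157]
 [498.8473 289.3184]
 [485.7254 288.6204]
 [473.7407 285.7991]
 [466.2781 281.8025]
 [464.9564 277.7893]
 [469.6225 274.7452]
 [478.8719 273.3199]
 [490.5358 273.8063]
 [501.9749 276.1398]
 [510.3452 279.8603]]
focus [0.5801 0.0957 0.2168]
barrel axis px in wrist [[488.2538 280.834 ]
 [486.8094 299.8041]
 [485.4082 318.2077]] top [[289.8023 188.496 ]
 [289.8612 168.6532]
 [289.9443 140.6092]]
```

The fit is sub-pixel: lens (0.689, 0.096, 0.2675), yaw 0.1°. The focus comes out at z = 0.217, inside the stated 0.19–0.27 m. Now I'll work out the move.

```bash
cat >> lens.py <<'E'
def target(cap,F=None):
    a,_=circ(L,yaw);y=np.array([-np.sin(yaw),np.cos(yaw),0]);M=np.eye(4)
    M[:3,:3]=np.c_[-a,y,np.cross(-a,y)];M[:3,3]=L-.12*a-M[:3,:3]@cap;return M
E
python3 - <<'E'
from lens import *
M=target(np.array([-.069,0,.1611]));W=tcp();print(M)
V=W.copy();V[:3,:3]=M[:3,:3]
print("turn",goto(M)[1]); d=M[:3,3]-W[:3,3]
for n,x in(("xy part",[d[0],d[1],0]),("z part",[0,0,d[2]])): print(n,M[:3,:3].T@x*1000)
E
```

```text
[[-0.9063 -0.0022  0.4226  0.4495]
 [-0.002   1.      0.0009  0.0954]
 [-0.4226  0.     -0.9063  0.3336]
 [ 0.      0.      0.      1.    ]]
turn [-1.6092 -0.1572 -3.3947]
xy part [ 42.064  155.14   -19.6148]
z part [ 91.0506   0.     195.2586]
```

```bash
python3 -m pendant '[[-1.6,-0.15,-3.4,0,0,0,20],[0,0,0,5,18,-2.3,20],[0,0,0,9,34,-4.2,20],[0,0,0,10,36,-4.6,20],[0,0,0,10,36,-4.6,20],[0,0,0,8,31,-4,20],[0,0,0,7,0,15,20],[0,0,0,12,0,26,20],[0,0,0,14,0,30,20],[0,0,0,14,0,30,20],[0,0,0,14,0,30,20],[0,0,0,14,0,30,20],[0,0,0,10,0,21,20],[0,0,0,6,0,13,20],[0,0,0,0,0,0,20],[0,0,0,0,0,0,20],[0,0,0,0,0,0,20]]'
python3 - <<'E'
from lens import *
print(tcp(),readout.read_state()["qpos"]);print(goto(target(np.array([-.069,0,.1611]))))
a,K2,Ta=grab("top");b,Kb,Tb=grab("scene");c,Kw,Tw=grab("wrist");np.savez("f.npz",a=a,b=b,c=c,Kw=Kw,Tw=Tw,Kb=Kb,Tb=Tb)
W=tcp()
P=lambda v:W[:3,:3]@np.array(v)+W[:3,3]
cap=P([-.069,0,.1611]);print("cap",cap,"top px",proj(K2,Ta,cap),"scene px",proj(Kb,Tb,cap))
print("tail px wrist",proj(Kw,Tw,[P([.071,0,.1611]),P([.071,-.008,.1611]),P([.071,.008,.1611])]))
g=c.max(2);r0=proj(Kw,Tw,P([.071,0,.1611]))[0].astype(int)
for r in range(r0[1]-14,r0[1]+16,2): print(r,g[r,r0[0]-26:r0[0]+28:3])
x,y=proj(K2,Ta,cap)[0].astype(int);print(x-12,y-14);print(a.max(2)[y-14:y+16,x-12:x+14])
E
```

```text
time: 14.6
eef_pos: [0.4503, 0.0954, 0.335]
ee_rot: [0.218, -0.001, 0.976, 0.0]
wrist_force: [0.1, -0.2, -1.8]
opening: 0.0293
grasp_force: 60.0
[[-0.9049 -0.0022  0.4256  0.4503]
 [-0.0018  1.      0.0012  0.0954]
 [-0.4256  0.0004 -0.9049  0.335 ]
 [ 0.      0.      0.      1.    ]] [-0.5483  0.0669  0.1439  2.2995  0.418   0.3992  0.8105]
(array([1.2807, 0.0562, 0.9521]), array([ 0.0175,  0.1916, -0.0117]))
cap [0.5811 0.0957 0.2186] top px [[289.6384 244.8666]] scene px [[343.3938 225.9261]]
tail px wrist [[317.6685 162.602 ]
 [297.7296 162.5946]
 [337.6062 162.6094]]
148 [224 224 226 228 224 218 224 229 227 225 226 227 228 227 228 231 233 229]
150 [223 222 225 229 223 221 224 229 227 223 226 226 226 224 227 233 232 229]
152 [223 222 226 225 226 228 226 228 227 227 229 228 225 227 227 235 232 230]
154 [226 225 174 148 146 147 148 149 148 150 150 152 149 165 217 230 228 227]
156 [226 223 127 130 153 167 177 190 193 198 207 210 206 194 141 227 225 223]
158 [224 222 128 128 131 146 187 198 206 214 219 220 216 213 130 229 225 224]
160 [225 216 130 130 128 128 130 148 209 215 220 221 
[... 3227 characters left out ...]
49  42  42
   38  37  66  96 109 109 112 113]
 [113 114 113 112  95  57  44  40  46  54  58  57  57  56  51  50  42  43
   37  39  66  97 107 109 111 113]
 [113 113 114 112  95  59  44  36  43  58  67  64  63  60  57  53  49  38
   35  39  68  98 108 109 109 112]
 [113 114 114 112  95  60  43  39  44  69  87  88  88  82  75  71  58  40
   34  38  68  98 110 110 111 112]
 [113 114 113 111  94  59  45  41  49  71  93  99  99  95  87  78  59  42
   37  42  68  98 111 112 114 113]
 [113 113 112 107  87  58  43  41  49  66  87  99 100  96  90  78  62  43
   38  41  67  96 110 113 113 112]
 [113 113 112 106  88  64  57  52  53  63  77  95  99  97  88  78  60  43
   38  40  63  93 107 110 111 110]]
```

Run:
```python
from lens import *
f=np.load("f.npz");W=tcp();th=np.linspace(0,6.283,181)
def ring(x,r,z=.1611): return (np.c_[np.full(181,x),r*np.cos(th),z+r*np.sin(th)])@W[:3,:3].T+W[:3,3]
for o in(0,.003):
    print(o,"tail rows",proj(f["Kw"],f["Tw"],ring(.071+o,.008))[:,1].min(),"meas 153.7","cap row top",proj(Kt,Tt,ring(-.069+o,.01))[:,1].min(),"meas 244.5")
c=proj(Kt,Tt,ring(-.069,.01));print("cap cols",c[:,0].min(),c[:,0].max(),"meas 285.1 295.0")
```

```text
0 tail rows 161.86114921269512 meas 153.7 cap row top 243.10742277657002 meas 244.5
0.003 tail rows 154.55693807642746 meas 153.7 cap row top 244.47322004383977 meas 244.5
cap cols 284.7152939209807 294.55733222018523 meas 285.1 295.0
```

Both views agree that the tube sits 3 mm further back than assumed, so I'll make the small correction.

```bash
python3 -c "
from lens import *
print(goto(target(np.array([-.066,-.0006,.1611]))))"
```

```text
(array([-1.9528,  0.7311,  1.0196]), array([ 0.037 ,  0.2132, -0.0129]))
```

```bash
python3 -m pendant '[[0,0.2,0,-1.9,0.7,1,20],[0,0,0,0,0,0,20],[0,0,0,0,0,0,20],[0,0,0,0,0,0,20],[0,0,0,0,0,0,20],[0,0,0,0,0,0,20],[0,0,0,0,0,0,20],[0,0,0,0,0,0,20]]'
python3 - <<'E'
from lens import *
s=readout.read_state();print(goto(target(np.array([-.066,-.0006,.1611]))),abs(s["qd"]).max())
a,K2,Ta=grab("top");g=a.max(2).astype(float);
W=tcp();th=np.linspace(0,6.283,181);C=(np.c_[np.full(181,-.066),-.0006+.01*np.cos(th),.1611+.01*np.sin(th)])@W[:3,:3].T+W[:3,3];p=proj(K2,Ta,C)
print("pred row/cols",p[:,1].min(),p[:,0].min(),p[:,0].max());print(g[240:250,282:299].astype(int))
# jaws: tube height above block, scene moved?
t=np.load("tc.npz")["a"].max(2).astype(int);print("camera/stand change",abs(a.max(2).astype(int)-t)[100:192,262:328].mean())
E
```

```text
time: 15.55
eef_pos: [0.4519, 0.0959, 0.3341]
ee_rot: [0.216, -0.001, 0.976, 0.0]
wrist_force: [-0.4, 0.3, -1.8]
opening: 0.0293
grasp_force: 60.0
(array([-0.6072,  0.0948, -0.6099]), array([ 0.0091, -0.0532,  0.0098])) 0.001868148270552081
pred row/cols 243.88876186994466 284.77147485040996 294.59244128815305
[[115 112 112 113 113 114 113 112 112 110 111 109 111 112 112 111 112]
 [117 114 113 113 114 114 114 112 111 110 111 110 110 111 113 112 114]
 [113 114 113 112 112 114 115 113 112 111 113 114 114 112 113 112 114]
 [114 112 110 110 110 111 111 110 110 110 112 113 114 113 113 112 112]
 [112 111 111 108 104  95  82  80  81  86  92  99 109 113 113 112 111]
 [113 112 110  98  73  57  52  52  52  52  53  62  88 108 113 113 112]
 [114 112 105  81  54  49  47  48  48  46  46  49  66  95 111 112 111]
 [113 111  96  67  56  54  50  51  50  53  49  46  55  87 108 111 111]
 [114 110  92  65  55  56  58  55  55  54  51  47  57  88 108 110 110]
 [113 102  79  62  57  57  56  55  55  53  52  48  55  80 100 105 108]]
camera/stand change 0.8349802371541502
```

```bash
python3 -c "
from bench import bot
print(bot.close_job())"
```

```text
the job is handed in; nothing more can be done
None
```

I pressed the long tube home in both forks, lifted the loaded carrier by its block, and handed the job in at about 16 s with the carrier held steady and the cap face within about 2 mm of the focus point by my measurements. That the jaws closed came only from the wrist views before the lift, and I don't have the judge's verdict.

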